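Arm the ultraviolet lamp and hold its dead-man lever half-way

ROBOT

A 6-joint arm with a two-finger parallel gripper is mounted at the origin on the work surface. World frame = base frame: x ahead of the robot, y to its left, z up, the work surface at z = 0. Lengths are in m, angles in rad, forces in N, time in s.
With the tool pointing down it reaches from about 0.35 to 0.875 m from the base axis. Payload 4.2 kg.
Tool frame: the origin (TCP) lies midway between the tips of the shut fingers; the grasp point (between the pads) lies 19 mm behind it; z points along the fingers, y is the line along which they close (so a half turn about z gives the same grasp; the last joint's range is limited). The gripper opens to 87 mm and grips with 3 to 60 N. Pads are 19 mm wide; open, the fingers measure 117 mm over their backs; the gripper's body (75 mm by 190 mm) begins 51 mm behind the grasp point.
Start: joints at [0.259, 0.385, 0.008, 0, -1.194, -0.259], TCP at [0.625, 0, 0.223] pointing down, gripper open.
Joint ranges: [-3.14, 3.14], [-1.21, 2.06], [-1.07, 1.41], [-3.16, 2.05], [-2.99, -0.16], [-3.1, 3.1]. Speed limits (rad/s): [2.79, 2.79, 3.14, 3.14, 3.14, 3.14].

INTERFACE

Orientations are given as a 3x3 rotation matrix whose columns are the frame's x, y, z axes.
In Python, from rig import env gives the robot as it stands.
- The arm moves only by the tool apply_moves, never from a script. Its argument "plan" is a list of rows, each a list of 3 entries, a list of its own where there are three numbers: the turn, a rotation vector about the world's x, y, z in degrees, then the shift along the world's x, y, z in mm, then the opening in per cent of the stroke, from 0 (shut) to 100 (fully open). In form: [[[wx, wy, wz], [dx, dy, dz], hand], ...]. A call has 1 to 10 rows; each row shifts and turns the commanded pose from where the row before left it; what a row does not reach is not made up. A row lasts 1/8 s, in which the tool goes at most 62.5 mm and 10.7 degrees, less where a joint would pass 70% of its speed; a pose out of reach is approached as far as the arm can. A call is refused whole if a number of a shift passes 62.5 or a number of a turn 10.7, either way. A call with a gripper value outside its range is refused whole. The fingers move at their own pace and stop on an object; "squeeze" is the grip in N (left out, the last holds). Time passes only in rows, so rows that do not move let the fingers close. It gives the time, the measured TCP pose, the force, the opening and the grip force at its end, in the units of the state.
- env.get_state(): the state, without advancing time (a new reading comes with each control period).
- env.grab_frame(name): name is "scene" or "side" or "wrist"; returns a dict with "img" (400x640x3 uint8, red, green, blue), "fx", "fy", "cx", "cy" (pixels), "view" (4x4, takes a point from world to camera coordinates). Camera axes: x right, y down, z forward; pixel columns grow to the right and rows downward; lengths in m; the calibration is good to about 2 mm. The wrist camera is an equidistant fisheye: a pixel r from the principal point sees the ray r / f radians off the axis. A picture is of the moment at which its call begins. There is no depth.
- env.sign_off(): hands the job in; it is judged then, once.
Trained networks look in the newest picture that a camera, given by its name, has taken for a name from the list of things; names that differ only in an ending like _2 or _b are one class to them, and where a whole thing is asked for, a point or a joint stands for the part that bears it (a point fixed in the world has none). Each returns a list of dicts, best first, with "p" (0 to 1); they miss things now and then, are a little off and sometimes report something else, mostly with a low value. They report only what shows in the picture. A call takes as long as a camera call. They do not tell look-alikes from the thing itself.
- env.silhouettes(camera, query): "region" (400x640 bool, what is visible of it) and "bbox" ([centre column, centre row, width, height] in pixels, round what is visible of it).
The state is a dict: "t": time; "q": joint angles; "joint_velocities": joint speeds; "joint_torque": joint torques, N m; "ee_pos": TCP position; "tool_rot": TCP orientation; "force": force on the tool from outside, world axes, zero at the start; "torque": the same for the moment, N m; "grip_width": finger opening in m; "grip_force": force on a finger pad.
Only numpy, scipy, OpenCV 4.12 (cv2) and the standard library are available. Lean on these libraries where they do the work, as an engineer would, in place of code of your own. Each camera call takes 0.05 s, during which the arm holds its last target. There are 200 camera calls.

TASK

Light the glass bottle for its evidence photograph: turn the black selector knob on the grey box clockwise until it clicks over and stays at the green dot, and only then press the red pad of the lever about half-way down, so that its black pointer stands at the green band. Finish while still holding the lever there with the arm: never push on to the red band at the bottom, which fires the flash, and leave everything else on the bench where it is.

Things in the scene. Friction and masses are not known exactly. Their poses are not given: they have to be found in the camera images.
- selector: fixed grey box on a rubber foot, 134 x 124 x 54 mm, with the selector knob in the middle of its top; origin at the centre of its underside, z up. On its top, at 46 mm from the knob's axis, a white dot on its -x side (off) and a green dot 1 rad clockwise (seen from above) from it (armed); a brass plunger sticks 11 mm out of its +x side, 30 mm up.
- knob_grip (a point): point on the knob's vertical axis at the height to grip it, 91 mm above the table (37 mm above the box's top). The knob is a black disc 48 mm across on an aluminium disc, with a grip bar across it 14 mm wide, 46 mm long, 38 mm high above the aluminium disc (its top 98 mm above the table, white mark on its front end). The point turns with the knob; the bar lies along its x axis.
- knob (a joint): angle of the knob in rad: 0 at the start (bar along the box's x, mark at the white dot), grows clockwise seen from above. A spring detent resists with about 0.15 N m at first (grip firmly), less and less as far as 0.5 rad; past that the knob clicks over by itself to its stop at 1.0 rad (mark at the green dot) and stays there. Let go before 0.5 it springs back to 0.
- switch: fixed dark steel base plate 180 x 110 x 24 mm of the dead-man lever, origin at the centre of its underside, z up. Two grey cheeks (98 mm high) at its +x end carry the lever's hinge, 60 mm to +x and 80 mm up; the lever runs from there to -x. Beside the pad, 46 mm to its +y side, stands a white scale plate (40 mm long in x, 4 mm thick, top 106 mm above the table) with a green band (lever angle 0.10 to 0.18) and a red band at the bottom (0.24 and up).
- lever_pad (a point): centre of the top face of the lever's red pad, 52 x 50 mm, 18 mm thick, 115 mm from the hinge; 92 mm above the table at rest; moves with the lever, going down about 32 mm over the full travel. A thin black pointer on the pad's +y side reaches past the edge of the scale plate.
- lever (a joint): angle of the lever in rad: 0 at rest (level), grows as the pad is pressed down, stop at 0.28; half-way is 0.14 (pad about 16 mm down). A spring returns it: on the pad about 4.5 N to start it, 8.5 N half-way, 12 N at the stop.
- lamp: fixed black lamp on a steel stand, 230 mm tall, beside a black rubber turntable, 120 mm across and 20 mm high; origin at the centre of the turntable's underside; the stand is 30 mm to its +x and 150 mm to its +y
- exhibit: loose bystander, to be left alone: green glass bottle with a cork cap, 66 mm across, 160 mm tall, standing on the lamp's turntable; origin at its underside
- magnifier: loose bystander, to be left alone: black hand magnifier lying flat, ring 102 mm across with its centre at the origin, 12 mm thick, handle 125 mm long along its -x; origin at its underside
- powder_jar: loose bystander, to be left alone: closed grey jar with a black cap, 60 mm across, 60 mm tall; origin at its underside
- dust_brush: loose bystander, to be left alone: black brush lying flat along its x; origin at its underside
- dish: loose bystander, to be left alone: shallow clear glass dish, 80 mm across, 16 mm tall; origin at its underside
- photo_scale: loose bystander, to be left alone: white and black chequered ruler lying flat, 30 x 160 x 4 mm, long along its y; origin at its underside
- swab_tube: loose bystander, to be left alone: upright blue tube, 24 mm across, 90 mm tall; origin at its underside
Things that resemble listed ones, but are neither listed nor needed, are in the scene too. Leave any orange look-alike of the switch alone.

How it is judged:
By the outcome, as a careful person would: the job done as asked, in the order asked, and still so for the second after the job is handed in, while the arm keeps its last pose, push and grip.
It also fails if it takes over 51 s, if anything falls off the work surface, if the arm or the gripper's body presses on something with over 40 N, if the wrist force passes 120 N, or if a joint passes its speed limit or range.

## Working session

There is one attempt and no reset: what is moved stays moved. The work goes in short steps, Python scripts to look and compute and a tool call to move; the robot and the scene stay as the last step left them, time stands still between calls to the robot, and variables do not carry over. Pictures are saved under pics/ and viewed, at most 10 in all, crops included, and the job is handed in when it is done.

Besides the shell and the picture viewer there is one more tool, called after "Request:" as a command line: name --argument value ..., lists and objects as JSON in quotes. apply_moves: Moves the arm, as the interface text tells. Its arguments: {"type":"object","properties":{"plan":{"type":"array"},"squeeze":{"type":"number"}},"required":["plan"]}

```bash
mkdir -p pics; ls
python3 - <<'E'
from rig import env
import cv2
for c in ["scene","side"]:
    f=env.grab_frame(c); cv2.imwrite(f"pics/{c}0.png",f["img"][:,:,::-1])
    import numpy as np
    print(c,f["fx"],f["fy"],f["cx"],f["cy"],np.round(f["view"],4).tolist())
    for q in ["selector","knob_grip","switch","lever_pad"]:
        print(q,[(round(d["p"],2),np.round(d["bbox"]).tolist()) for d in env.silhouettes(c,q)][:4])
E
```

```text
pics
scene 367.0382090817107 367.0382090817107 316.1365080173626 200.69077464368343 [[-0.5584, 0.8295, 0.0138, 0.2672], [0.6161, 0.4258, -0.6626, -0.2552], [-0.5555, -0.3615, -0.7488, 1.4705], [0.0, 0.0, 0.0, 1.0]]
selector [(0.83, [360.0, 248.0, 43.0, 54.0])]
knob_grip [(0.61, [362.0, 237.0, 16.0, 18.0])]
switch [(0.95, [256.0, 191.0, 55.0, 52.0]), (0.75, [309.0, 131.0, 22.0, 27.0]), (0.63, [254.0, 276.0, 72.0, 76.0])]
lever_pad [(0.64, [306.0, 127.0, 17.0, 12.0])]
side 407.9687043932116 407.9687043932116 320.4547283245735 203.3531200846124 [[0.8793, -0.4762, 0.0106, -0.468], [-0.3503, -0.6616, -0.663, 0.243], [0.3227, 0.5792, -0.7486, 0.9859], [0.0, 0.0, 0.0, 1.0]]
selector [(0.96, [291.0, 178.0, 59.0, 51.0])]
knob_grip []
switch [(0.95, [352.0, 278.0, 85.0, 72.0])]
lever_pad [(0.86, [259.0, 330.0, 76.0, 39.0]), (0.79, [354.0, 269.0, 64.0, 36.0]), (0.66, [283.0, 126.0, 21.0, 10.0])]
```

View pics/scene0.png

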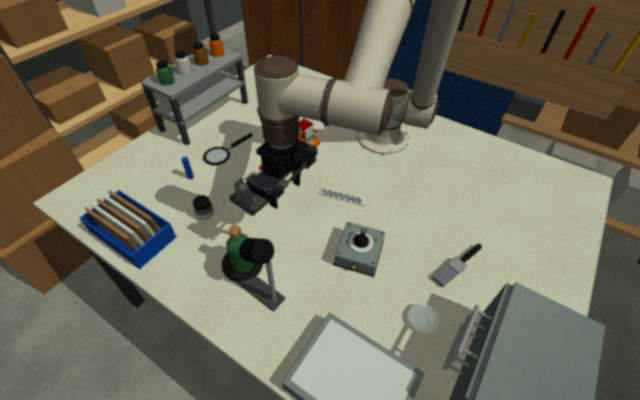

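View pics/side0.png

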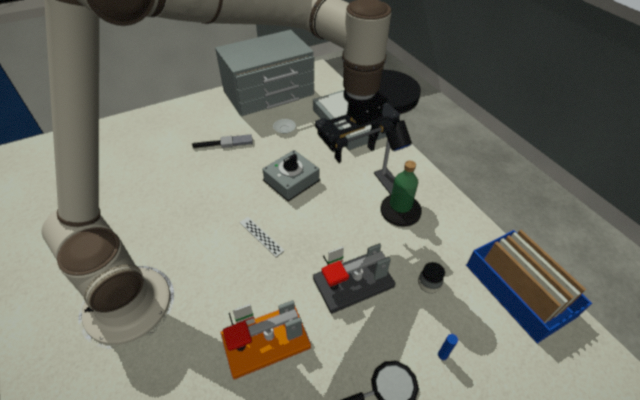

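The scene view shows the selector at about (360,248) with its knob at (362,237); the gripper hides the switch there. The side view shows the selector at (291,178), the real dark-based switch at (352,278) with its pad at (334,273), and the orange look-alike at (265,340).

```bash
cat > h.py <<'E'
import numpy as np, cv2
from rig import env
def ray(f,u,v):
    V=np.array(f["view"]);R=V[:3,:3];c=-R.T@V[:3,3]
    x=(u-f["cx"])/f["fx"];y=(v-f["cy"])/f["fy"]
    if f.get("fish"):
        r=np.hypot(x,y);s=np.sin(r)/r if r>0 else 1;d=np.array([x*s,y*s,np.cos(r)])
    else: d=np.array([x,y,1.])
    return c,R.T@d
def at(f,u,v,z):
    c,d=ray(f,u,v);return c+d*(z-c[2])/d[2]
def grab(n):
    f=env.grab_frame(n);f["fish"]=n=="wrist";return f
def proj(f,P):
    V=np.array(f["view"]);p=np.asarray(P)@V[:3,:3].T+V[:3,3]
    if f["fish"]:
        h=np.hypot(p[:,0],p[:,1])+1e-12;t=np.arctan2(h,p[:,2]);x,y=p[:,0]/h*t,p[:,1]/h*t
    else:x,y=p[:,0]/p[:,2],p[:,1]/p[:,2]
    return np.c_[f["cx"]+f["fx"]*x,f["cy"]+f["fy"]*y]
E
python3 - <<'E'
from h import *
s=grab("side");c=grab("scene")
r=lambda a:np.round(a,3)
print("knob side",r(at(s,292,158,.098)),"scene",r(at(c,362,233,.098)))
print("pad",r(at(s,334,273,.092)))
# box corners top z=.054 side view
for u,v in [(264,173),(286,154),(319,174),(292,189)]: print("corner",r(at(s,u,v,.054)))
for u,v in [(318,281),(335,308),(394,286)]: print("plate",r(at(s,u,v,.024)))
big=cv2.resize(s["img"][130:320,220:420],None,fx=4,fy=4,interpolation=cv2.INTER_CUBIC)[:600]
a=cv2.resize(s["img"][140:210,250:340],(396,308),interpolation=cv2.INTER_CUBIC)
b=cv2.resize(c["img"][215:285,320:410],(396,308),interpolation=cv2.INTER_CUBIC)
d=cv2.resize(s["img"][240:315,305:405],(396,292),interpolation=cv2.INTER_CUBIC)
e=np.zeros_like(d)
cv2.imwrite("pics/c1.png",np.vstack([np.hstack([a,b]),np.hstack([d,e])])[:,:,::-1])
E
```

```text
knob side [0.537 0.185 0.098] scene [0.535 0.191 0.098]
pad [ 0.454 -0.208  0.092]
corner [0.454 0.209 0.054]
corner [0.548 0.255 0.054]
corner [0.597 0.129 0.054]
corner [0.499 0.111 0.054]
plate [ 0.431 -0.174  0.024]
plate [ 0.432 -0.257  0.024]
plate [ 0.588 -0.274  0.024]
```

View pics/c1.png

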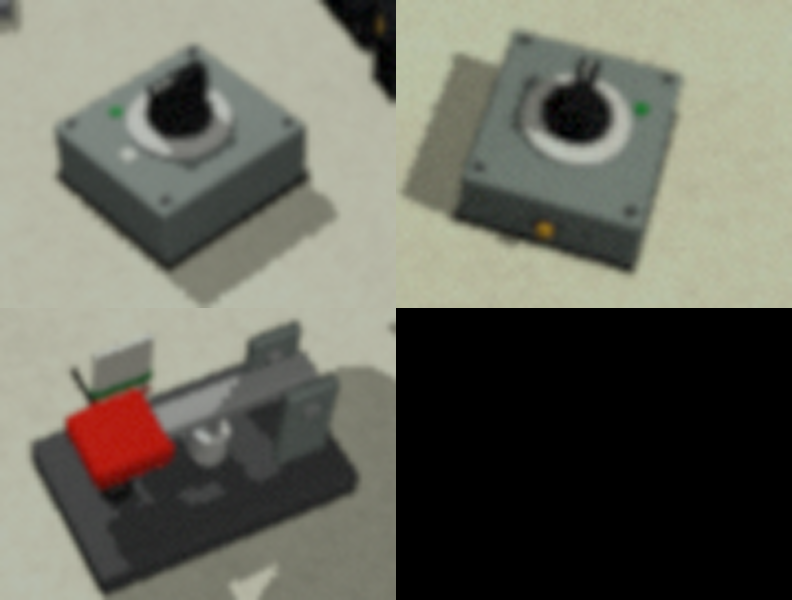

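The crops show the box corners, the white dot at crop (127,155), the green dot at (115,112), and the plunger on the face toward the scene camera. The switch pad is at crop (118,435), with its pointer just above the green band.

Run:
```python
from h import *
from scipy.optimize import least_squares
s=grab("side");c=grab("scene")
k=4.4
S=[np.array([250+u/k,140+v/k]) for u,v in [(58,130),(195,48),(305,126),(167,215)]]
C=[np.array([320+(u-396)/k,215+v/k]) for u,v in [(515,32),(682,76),(638,222),(460,180)]]
for q in S: print(np.round(at(s,*q,.054),3))
for q in C: print(np.round(at(c,*q,.054),3))
w=at(s,250+127/k,140+155/k,.054);g=at(s,250+115/k,140+112/k,.054);g2=at(c,320+(642-396)/k,215+108/k,.054)
print("white",w,"green",g,g2)
# order side corners by angle; box corners
def res(p,z=.054):
    x,y,a=p
    R=np.array([[np.cos(a),-np.sin(a)],[np.sin(a),np.cos(a)]])
    B=np.array([[sx*.067,sy*.062] for sx,sy in [(-1,-1),(1,-1),(1,1),(-1,1)]])@R.T+[x,y]
    P=np.c_[B,np.full(4,z)];out=[]
    for f,Q in((s,S),(c,C)):
        pr=proj(f,P)
        for q in Q: 
            d=pr-q;i=np.argmin((d**2).sum(1));out+=list(d[i])
    return out
for a0 in (1.2,.8,1.5,1.9):
    o=least_squares(res,[.525,.178,a0]);print(o.cost,np.round(o.x,4))
```

```text
[0.458 0.224 0.054]
[0.577 0.256 0.054]
[0.608 0.149 0.054]
[0.489 0.117 0.054]
[0.494 0.122 0.054]
[0.462 0.234 0.054]
[0.58  0.263 0.054]
[0.617 0.155 0.054]
white [0.48912399 0.180035   0.054     ] green [0.49936429 0.22222824 0.054     ] [0.50108049 0.22445946 0.054     ]
43.48473997858479 [0.5356 0.1913 1.826 ]
22.376688381513283 [0.5357 0.1913 0.2701]
43.484739978609554 [0.5356 0.1913 1.826 ]
43.484739978775636 [0.5356 0.1913 1.826 ]
```

Run:
```python
from h import *
st=env.get_state();print(np.round(st["tool_rot"],3).tolist(),np.round(st["ee_pos"],4),st["t"],st["grip_width"])
s=grab("side");c=grab("scene");r=lambda a:np.round(a,3)
print("turntable",r(at(s,401,210,.02)),r(at(c,241,263,.02)),"lampbase",r(at(s,383,180,.0)),r(at(c,270,297,0)),"head",r(at(s,399,135,.2)),r(at(c,260,250,.2)))
print("jar",r(at(s,432,268,.06)),"tube",r(at(s,452,335,.09)))
```

```text
[[-0.0, -1.0, 0.0], [-1.0, 0.0, 0.0], [-0.0, -0.0, -1.0]] [0.625  0.     0.2226] 0.7 0.08741619540947013
turntable [ 0.751 -0.079  0.02 ] [ 0.769 -0.064  0.02 ] lampbase [ 0.787  0.061 -0.   ] [0.798 0.063 0.   ] head [0.789 0.03  0.2  ] [0.787 0.045 0.2  ]
jar [ 0.682 -0.292  0.06 ] tube [ 0.597 -0.453  0.09 ]
```

Request:
apply_moves --plan '[[[0,0,10.5],[-9,19,0],100],[[0,0,10.5],[-9,19,0],100],[[0,0,10.5],[-9,19,0],100],[[0,0,10.5],[-9,19,0],100],[[0,0,10.5],[-9,19,0],100],[[0,0,10.5],[-9,19,0],100],[[0,0,10.5],[-9,19,0],100],[[0,0,10.5],[-9,19,0],100],[[0,0,10.5],[-9,19,0],100],[[0,0,10.5],[-9,19,0],100]]' --squeeze 50

```text
t: 2.05
ee_pos: [0.5347, 0.1906, 0.2227]
tool_rot: [[0.964, 0.265, 0.0], [0.265, -0.964, 0.0], [0.0, -0.0, -1.0]]
force: [0.4, 0.2, 0.2]
grip_width: 0.0869
grip_force: 0.0
```

Run:
```python
from h import *
st=env.get_state();print(np.round(st["tool_rot"],3).tolist(),np.round(st["ee_pos"],4),st["t"],np.round(st["q"],2))
w=grab("wrist");cv2.imwrite("pics/w1.png",w["img"][:,:,::-1])
R=np.array([[np.cos(.26),-np.sin(.26)],[np.sin(.26),np.cos(.26)]])
for n,P in dict(mark=(-.023,0,.098),end=(.023,0,.098),white=(-.046,0,.054),c1=(-.067,-.062,.054),c2=(.067,-.062,.054),c3=(.067,.062,.054),c4=(-.067,.062,.054)).items():
    print(n,np.round(proj(w,[[*(R@P[:2]+[.535,.190]),P[2]]])))
print(w["fx"],w["cx"],w["cy"])
```

```text
[[0.964, 0.265, 0.0], [0.265, -0.964, 0.0], [0.0, -0.0, -1.0]] [0.5347 0.1906 0.2227] 2.05 [ 0.63  0.29 -0.14  0.   -1.15  1.21]
mark [[318. 223.]]
end [[319. 176.]]
white [[318. 230.]]
c1 [[371. 248.]]
c2 [[377. 130.]]
c3 [[261. 129.]]
c4 [[264. 247.]]
309.70691628693146 317.179060050109 205.10014240861398
```

View pics/w1.png

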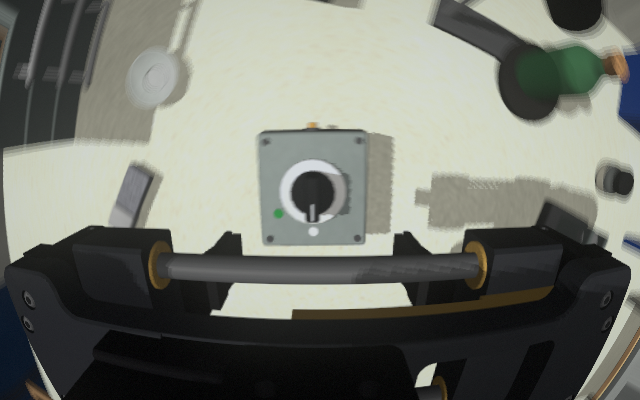

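The wrist view shows box top corners at about (259,131), (366,130), (365,244), (262,244), the white dot at (313,231) and the mark at (312,215), so the prediction is some 5 px too far right.

Run:
```python
from h import *
from scipy.optimize import least_squares
w=grab("wrist")
Q=np.array([(259,131),(366,130),(365,244),(262,244),(313,231.5),(278,213)])
M=np.array([(.067,.062),(.067,-.062),(-.067,-.062),(-.067,.062),(-.046,0),(-.046*np.cos(1),.046*np.sin(1))])
def P(p):
    R=np.array([[np.cos(p[2]),-np.sin(p[2])],[np.sin(p[2]),np.cos(p[2])]]);return np.c_[M@R.T+p[:2],np.full(6,.054)]
o=least_squares(lambda p:(proj(w,P(p))-Q).ravel(),[.535,.19,.26]);print(o.x,np.round(o.fun.reshape(-1,2),1).tolist())
x=o.x;print("mark proj",proj(w,[[x[0]-.023*np.cos(x[2]),x[1]-.023*np.sin(x[2]),.098]]))
```

```text
[0.53288981 0.19785661 0.27938554] [[-4.8, -1.6], [4.6, -1.6], [2.0, 2.9], [-2.1, 3.3], [0.1, -1.2], [0.1, -0.7]]
mark proj [[312.27546606 222.67388172]]
```

Request:
apply_moves --plan '[[[0,0,0.6],[-1,3,-30],60],[[0,0,0],[-1,3,-30],60],[[0,0,0],[0,0,-30],60],[[0,0,0],[0,0,0],60]]'

```text
t: 2.65
ee_pos: [0.5317, 0.1947, 0.1304]
tool_rot: [[0.964, 0.267, -0.005], [0.267, -0.964, -0.003], [-0.005, 0.002, -1.0]]
force: [-0.1, -1.0, 0.6]
grip_width: 0.0569
grip_force: 0.0
```

Run:
```python
from h import *
w=grab("wrist");i=cv2.resize(w["img"][70:290,180:460],(763,600),interpolation=cv2.INTER_CUBIC);cv2.imwrite("pics/w2.png",i[:,:,::-1])
st=env.get_state();R=np.array(st["tool_rot"]);p=np.array(st["ee_pos"])
print(p, R.tolist())
k=600/220
for n,q in dict(mark=(-.023,0,.098),end=(.023,0,.098),e1=(-.023,.007,.098),e2=(-.023,-.007,.098),white=(-.046,0,.054)).items():
    a=.275;X=[.533+q[0]*np.cos(a)-q[1]*np.sin(a),.1965+q[0]*np.sin(a)+q[1]*np.cos(a),q[2]]
    print(n,np.round((proj(w,[X])-[180,70])*k))
```

```text
[0.53304771 0.19543006 0.13226329] [[0.9635187035876696, 0.2676387504784787, -0.0010986714956992766], [0.2676372139882123, -0.963518786195376, -0.0013676027264386663], [-0.0014246141108185972, 0.0010236654278039067, -0.9999984612906798]]
mark [[371. 522.]]
end [[370. 343.]]
e1 [[343. 522.]]
e2 [[399. 522.]]
white [[372. 529.]]
```

View pics/w2.png

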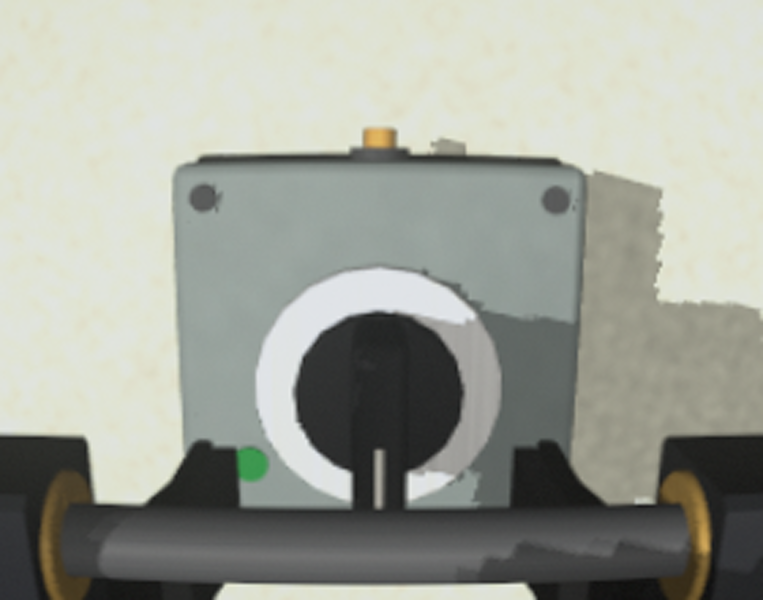

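The bar lies vertically at crop column 379, midway between the fingers (240 and 513); the black disc is centred near (380,393).

Run:
```python
from h import *
w=grab("wrist");k=600/220
for z,q in ((.062,(380,390)),(.068,(380,393)),(.054,(380,160))):
    print(z,np.round(at(w,180+q[0]/k,70+q[1]/k,z),4))
print(env.get_state()["ee_pos"])
```

```text
0.062 [0.5358 0.195  0.062 ]
0.068 [0.5366 0.1953 0.068 ]
0.054 [0.5979 0.2123 0.054 ]
[0.53382956 0.19597884 0.13345426]
```

Request:
apply_moves --plan '[[[0,0,0],[2,-1,-20],60],[[0,0,0],[0,0,-20],60],[[0,0,0],[0,0,-20],60],[[0,0,0],[0,0,0],10],[[0,0,0],[0,0,0],0],[[0,0,0],[0,0,0],0],[[0,0,0],[0,0,0],0],[[0,0,0],[0,0,0],0]]' --squeeze 55

```text
t: 3.75
ee_pos: [0.5354, 0.1944, 0.0732]
tool_rot: [[0.963, 0.269, 0.001], [0.269, -0.963, -0.001], [0.001, 0.001, -1.0]]
force: [0.9, -2.1, 2.3]
grip_width: 0.0137
grip_force: 55.0
```

Firm grip on the 14 mm bar with low side force. Next I turn it clockwise.

Request:
apply_moves --plan '[[[0,0,-6],[0,0,0],0],[[0,0,-6],[0,0,0],0],[[0,0,-6],[0,0,0],0],[[0,0,-6],[0,0,0],0],[[0,0,-6],[0,0,0],0],[[0,0,-6],[0,0,0],0]]'

```text
t: 4.5
ee_pos: [0.5353, 0.193, 0.0731]
tool_rot: [[0.936, -0.351, -0.0], [-0.351, -0.936, -0.003], [0.001, 0.003, -1.0]]
force: [2.9, -7.3, 3.0]
grip_width: 0.0134
grip_force: 55.0
```

Request:
apply_moves --plan '[[[0,0,-5],[0,1,0],0],[[0,0,-5],[0,1,0],0],[[0,0,-5],[0,0,0],0],[[0,0,-5],[0,0,0],0],[[0,0,-1],[0,0,0],0],[[0,0,0],[0,0,0],0]]'

```text
t: 5.25
ee_pos: [0.5348, 0.1924, 0.0731]
tool_rot: [[0.75, -0.662, -0.003], [-0.662, -0.75, -0.007], [0.003, 0.007, -1.0]]
force: [1.8, -14.3, 10.0]
grip_width: 0.0136
grip_force: 55.0
```

```bash
python3 -c "
from rig import env;s=env.get_state();print(s['force'],s['torque'],s['ee_pos'])"
```

```text
[  1.80201654 -14.29027415   9.97915193] [-4.3267886  -0.48922393 -0.09957284] [0.53475452 0.19236443 0.07311356]
```

Request:
apply_moves --plan '[[[0,0,0],[0,-1,0],30],[[0,0,0],[0,0,0],50],[[0,0,0],[0,0,0],50],[[0,0,0],[0,0,0],50],[[0,0,0],[0,0,30],50],[[0,0,0],[0,0,50],50],[[0,0,0],[0,0,50],50],[[0,0,0],[0,0,20],50]]'

```text
t: 6.25
ee_pos: [0.5362, 0.197, 0.2264]
tool_rot: [[0.751, -0.661, 0.006], [-0.661, -0.751, 0.003], [0.002, -0.006, -1.0]]
force: [-0.6, -0.7, -0.5]
grip_width: 0.0436
grip_force: 0.0
```

Run:
```python
from h import *
w=grab("wrist");s=grab("side")
a=cv2.resize(w["img"][60:300,180:460],(460,394));b=cv2.resize(s["img"][140:210,250:320],(330,330),interpolation=cv2.INTER_CUBIC)
o=np.zeros((394,790,3),np.uint8);o[:,:460]=a;o[:330,460:]=b
cv2.imwrite("pics/w3.png",o[:,:,::-1]);st=env.get_state();print(st["ee_pos"],st["force"],st["torque"],st["grip_width"])
```

```text
[0.5362258  0.19706698 0.22558624] [ 0.29539038 -0.5649676  -0.15790163] [-0.06550465  0.00407422  0.04318707] 0.04374040982503981
```

View pics/w3.png

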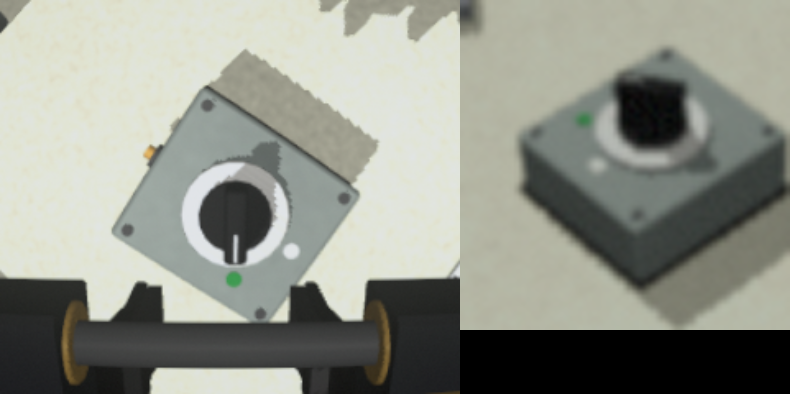

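The knob's white mark stands at the green dot at (234,278) and stayed there after release. Next is the switch.

Request:
apply_moves --plan '[[[0,0,0],[-13,-47,0],0],[[0,0,0],[-13,-47,0],0],[[0,0,0],[-13,-47,0],0],[[0,0,0],[-13,-47,0],0],[[0,0,0],[-13,-47,0],0],[[0,0,0],[-13,-47,0],0],[[0,0,0],[-13,-47,0],0],[[0,0,0],[-13,-47,0],0],[[0,0,0],[0,0,0],0],[[0,0,0],[0,0,0],0]]'

```text
t: 7.6
ee_pos: [0.4305, -0.1798, 0.2215]
tool_rot: [[0.75, -0.662, -0.002], [-0.662, -0.75, 0.001], [-0.002, 0.001, -1.0]]
force: [-0.9, 0.5, 0.7]
grip_width: 0.0003
grip_force: 0.0
```

Run:
```python
from h import *
w=grab("wrist");cv2.imwrite("pics/w4.png",w["img"][:,:,::-1])
h=cv2.cvtColor(w["img"],cv2.COLOR_RGB2HSV);m=((h[...,0]<8)|(h[...,0]>172))&(h[...,1]>180)&(h[...,2]>70)
n,l,s,c=cv2.connectedComponentsWithStats(m.astype(np.uint8))
for i in np.argsort(-s[1:,4])[:3]+1: print(s[i],c[i],np.round(at(w,*c[i],.092),4))
st=env.get_state();print(st["ee_pos"],st["force"],st["grip_width"],st["t"])
```

```text
[ 284  126   67   67 2580] [317.10465116 159.00348837] [ 0.459  -0.2039  0.092 ]
[ 450  277   46   35 1001] [473.64135864 296.71828172] [ 0.216  -0.2399  0.092 ]
[ 0.43085743 -0.17936547  0.2217295 ] [-0.76323941 -1.41753274  0.73674453] 0.0002897929150384327 7.65
```

View pics/w4.png

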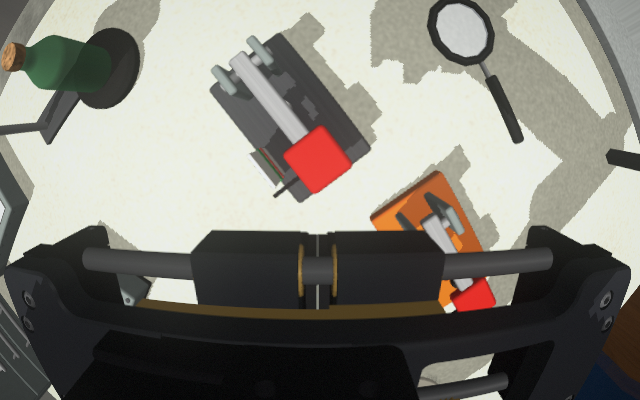

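The wrist view shows the red pad of the dark switch at (317,159), i.e. (0.459,-0.204), agreeing with the side view. The orange look-alike sits clear at (430,230).

Request:
apply_moves --plan '[[[0,0,0],[14,-12,-20],0],[[0,0,0],[14,-12,-30],0],[[0,0,0],[0,0,-40],0],[[0,0,0],[0,0,-20],0],[[0,0,0],[0,0,-10],0],[[0,0,0],[0,0,0],0]]'

```text
t: 8.4
ee_pos: [0.4592, -0.2032, 0.1023]
tool_rot: [[0.751, -0.66, -0.001], [-0.66, -0.751, 0.0], [-0.001, 0.001, -1.0]]
force: [-0.0, 0.3, 0.7]
grip_width: 0.0003
grip_force: 0.0
```

Request:
apply_moves --plan '[[[0,0,0],[0,0,-5],0],[[0,0,0],[0,0,-5],0],[[0,0,0],[0,0,-3],0],[[0,0,0],[0,0,-3],0],[[0,0,0],[0,0,-3],0],[[0,0,0],[0,0,-3],0],[[0,0,0],[0,0,0],0],[[0,0,0],[0,0,0],0]]'

```text
t: 9.4
ee_pos: [0.4588, -0.204, 0.0816]
tool_rot: [[0.75, -0.661, 0.0], [-0.661, -0.75, -0.0], [0.0, 0.0, -1.0]]
force: [-2.2, 2.5, 7.8]
grip_width: 0.0005
grip_force: 4.0
```

Run:
```python
from h import *
s=grab("side");w=grab("wrist")
a=cv2.resize(s["img"][235:315,300:400],(400,320),interpolation=cv2.INTER_CUBIC)
b=cv2.resize(w["img"][110:290,210:410],(390,351),interpolation=cv2.INTER_CUBIC)
o=np.zeros((351,790,3),np.uint8);o[:320,:400]=a;o[:,400:]=b
cv2.imwrite("pics/p1.png",o[:,:,::-1]);st=env.get_state();print(st["ee_pos"],st["force"],st["t"])
```

```text
[ 0.4588129  -0.20398231  0.08159938] [-3.13534665  2.58155967  7.9166564 ] 9.5
```

View pics/p1.png

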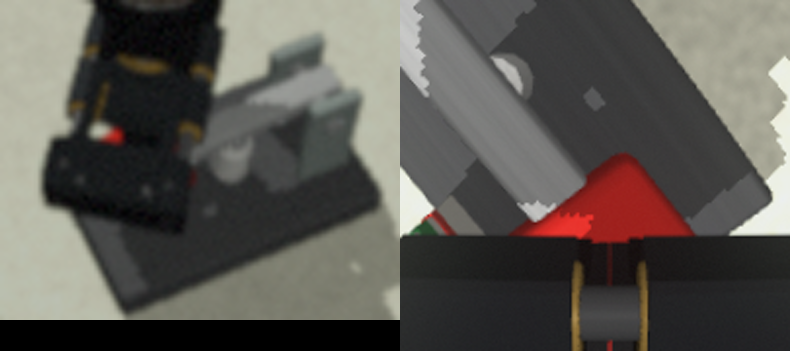

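The gripper hides the pointer in both views, but contact is on the pad. A force of 7.8 N at 10.4 mm depth fits the spring, so about 5 mm more should reach half-way.

Request:
apply_moves --plan '[[[0,0,0],[0,0,-2],0],[[0,0,0],[0,0,-2],0],[[0,0,0],[0,0,-1],0],[[0,0,0],[0,0,0],0],[[0,0,0],[0,0,0],0],[[0,0,0],[0,0,0],0]]'

```text
t: 10.25
ee_pos: [0.4589, -0.204, 0.0768]
tool_rot: [[0.75, -0.661, 0.0], [-0.661, -0.75, -0.0], [0.0, -0.0, -1.0]]
force: [-3.4, 2.2, 8.6]
grip_width: 0.0005
grip_force: 4.7
```

Run:
```python
from h import *
s=grab("scene");
a=cv2.resize(s["img"][130:230,210:360],(750,500),interpolation=cv2.INTER_CUBIC)
cv2.imwrite("pics/p2.png",a[:,:,::-1]);st=env.get_state();print(st["ee_pos"],st["force"],st["t"])
print([(np.round(proj(s,[P])-[210,130])*5).tolist() for P in ([.43,-.204,.076],[.43,-.16,.09])])
```

```text
[ 0.45889723 -0.20401761  0.07683992] [-3.63857955  2.41092713  9.12900741] 10.3
[[[325.0, 165.0]], [[375.0, 175.0]]]
```

View pics/p2.png

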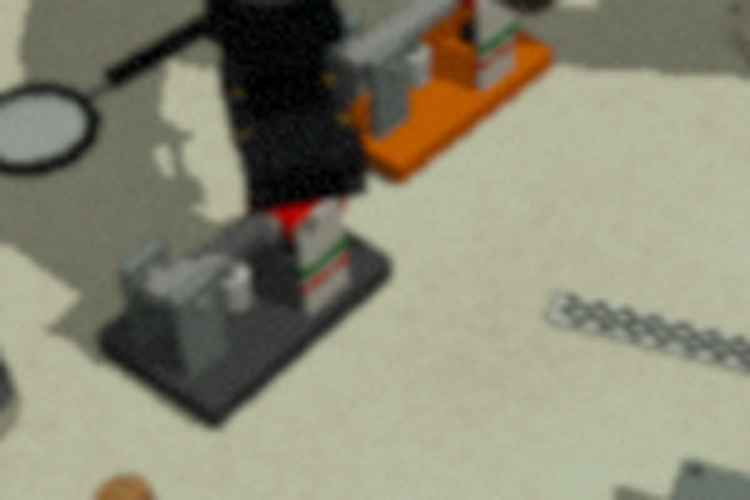

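The pointer stays hidden, but two independent measures agree on half-way: TCP height 76.8 mm (lever about 0.13 to 0.15) and 8.6–9.1 N on the pad. I'm handing in while holding.

```bash
python3 -c "
from rig import env;print(env.sign_off())"
```

```text
the job is handed in; nothing more can be done
None
```

I turned the knob clockwise to the green dot, where it stayed after release, and handed the job in with the arm holding the lever about half-way down; the gripper hid the pointer, so its place at the green band rests on pad height (about 15 mm down) and force (about 9 N).

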